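Hook the weighing pan onto the spring scale in the fume cupboard

ROBOT

A 6-joint arm with a two-finger parallel gripper is mounted at the origin on the work surface. World frame = base frame: x ahead of the robot, y to its left, z up, the work surface at z = 0. Lengths are in mm, angles in rad, forces in N, time in s.
With the tool pointing down it reaches from about 350 to 975 mm from the base axis. Payload 7.1 kg.
Tool frame: the origin (TCP) lies on the front face of the gripper's body, between the roots of the fingers; the fingertips stand 80 mm ahead of it and the grasp point (between the pads) lies 61 mm ahead of it (env.tips_ahead is the distance from the TCP to the fingertips, in mm); z points along the fingers, y is the direction in which the jaws open and shut (so a half turn about z gives the same grasp; the last joint's range is limited). The gripper opens to 88 mm and grips with 3 to 60 N. Pads are 20 mm wide; open, the fingers measure 115 mm over their backs; the gripper's body (75 mm by 178 mm) begins 61 mm behind the grasp point.
Start: joints at [-1.173, 0.423, 1.63, -0, 1.089, -0.019], TCP at [253.038, -571.469, 302.675] pointing down, gripper open.
Joint ranges: [-3, 3], [-0.9, 2.11], [0.09, 2.58], [-1.31, 4.45], [0.11, 2.69], [-2.54, 2.54]. Speed limits (rad/s): [2.39, 2.39, 3.01, 3.14, 3.14, 3.14].

INTERFACE

Orientations are given as a unit quaternion [x, y, z, w].
In Python, from station import env, set_gripper, viewer, workorder gives the robot as it stands. Calls block until the motion is done:
- env.reach(position, orientation): joint-space move of the TCP to a pose.
- env.move_l(position, rot=None, rate=150, f_stop=None): straight line of the TCP; rot=None keeps the orientation; rate is the mean speed in mm/s. With f_stop (N) it stops when the force on the tool has changed by that much, and returns True; else False.
- env.move_joints(angles): joint-space move.
- set_gripper(opening): finger opening in mm; the grip force is fixed at half the most; returns when the fingers have stopped.
- env.hold(seconds).
- env.ik(position, orientation): joint angles nearest the present ones, or None.
- env.read_state(): the state.
- viewer.camera(name): name is "side" or "top" or "wrist"; returns the picture (400x640x3 uint8, blue, green, red); there is no depth.
- viewer.camera_params(name): a dict with "fx", "fy", "cx", "cy" (pixels), "dist" ([k1, k2, p1, p2, k3] as OpenCV has them; the pictures are not rectified), "pose" (4x4, takes a point from camera to world coordinates); the wrist camera has in their place "tool_from_camera" (4x4, takes a point from camera to tool coordinates, whose origin is the TCP and whose axes are the flange's). Camera axes: x right, y up, looking along -z (the intrinsics and any distortion apply to the point x, -y, -z); pixel columns grow to the right and rows downward; lengths in mm; the calibration is good to about 2 mm. A picture is of the moment at which its call begins: read the wrist's pose just before it. camera_params takes no time and is no camera call.
A pose or a line that the arm cannot do raises env.IKError and nothing moves.
- workorder.sign_off(): hands the job in, once; it reports no verdict.
The state is a dict: "time_s": time; "qpos": joint angles; "dq": joint speeds; "tau": joint torques, N m; "tool_pos": TCP position; "orientation": TCP orientation; "force": force on the tool from outside, world axes, zero at the start; "wrist_torque": the same for the moment, N m; "width": finger opening in mm.
Only numpy, scipy, OpenCV 4.12 (cv2) and the standard library are available. Lean on these libraries where they do the work, as an engineer would, in place of code of your own. Each camera call takes 0.05 s, during which the arm holds its last target. There are 200 camera calls.

TASK

Take the steel weighing pan by its yellow grip, bring its safety hook over the level pin of the spring scale and press it down onto the pin until the red sprung latch snaps shut behind the pin, then let go so that the pan hangs free and still from the scale. Keep hold of the pan until it is hooked on, press gently so that the scale's arm is never driven down near its stop, and do not disturb the other things on the bench.

Things in the scene. Friction and masses are not known exactly. Their poses are not given: they have to be found in the camera images.
- pan: Loose weighing pan with a hook on top, about 0.4 kg. Steel dish 94 mm wide, 14 mm high; origin on its underside under the throat (dish centre 4 mm to +x), z up. Hook lies in the x-z plane, 16 mm thick along y. Bright metal spine, x -20 to -8, rises from the dish to z 139 and is the throat's rear wall. The +x side is open between dish rim (z 14) and hook lip (z 74): the pin comes in there, then the pan is lowered.
- grip (a point): Centre of the yellow grip block on top of the hook: 26 mm (pan x) by 16 mm (pan y) by 44 mm high (pan z 139 to 183); the point is at pan (1, 0, 163) mm. Hold it across its 16 mm (jaws closing along pan y).
- seat (a point): Where the pin's centre line lies in the hook when fully home (pin against the crown): pan (0, 0, 119) mm; axes as the pan's. There the pin is above the latch nose with 2.5 mm to spare.
- latch (a joint): Red sprung latch reaching into the throat from the front leg (nose tip at pan x 0, z 107 to 111, sloped below down to z 89). rad: 0 = shut, its rest; the passing pin pushes it to about 0.05 to 0.3 (limit 0.5); it springs back to 0 once the pin is past. Takes roughly 13 to 19 N of downward push, varying with friction: the push climbs up to the snap, then drops by a third or more.
- pin (a point): Middle of the scale's level steel pin, on its centre line, 190 mm above the bench unloaded: 12 mm diameter, free length 30 mm either way along its own y; a 22 mm brass collar at the -y end, a blue arm block 26 x 24 mm at the +y end. z up. The pan hangs with its y along the pin's y and its +x along the pin's +x.
- scale_arm (a joint): How far the scale's sprung arm, with its pin, has sunk, m: 0 unloaded, grows downward with load. Springy: gives some 18 to 27 mm under the push the latch needs (the hook must be pressed several mm below where the unloaded pin would seat it) and 4 to 8 mm under the hanging pan. Past 0.031 (about 22 N) counts as overloaded; stop at 0.037.
- scale: Fixed spring scale: grey base 120 x 80 x 15 mm, pillar 44 x 40 mm and 206 mm high; origin on the bench under the middle of the pin, axes as the pin's; pillar centre 105 mm to +y, so the pin points to -y from it.
- beaker: Bystander: glass beaker 84 mm wide, 110 mm high on the hotplate; leave alone.
- reagent: Bystander: amber reagent bottle 68 mm wide, 150 mm high; leave alone.
- jar: Bystander: white jar 64 mm wide, 85 mm high; leave alone.
- cal_weight: Bystander: brass calibration weight 44 mm wide, 58 mm high; leave alone.
- dish: Bystander: white dish 90 mm wide; leave alone.
- spatula: Bystander: spatula 200 mm long lying on the bench; leave alone.
- mouth (a point): Middle of the hook's downward mouth, pan (0, 0, 87) mm. The throat above it is 16 mm wide (x -8 to 8) up to a flat crown at z 125; in front is the front leg (x 8 to 22, z 87 up) with a lip below it that flares out to +x, lowest point z 74. The pin enters here from below.
Mind the look-alikes: they are no part of the job. Of the things shaped like the pan, the steel one is meant.

How it is judged (in metres and radians):
On the way, in this order (a step that is already met when the one before it is completed fails the run):
1. the pan is lifted off the bench (height (world z) of pan above 0.03 m), for 0.2 s.
2. the hook is pressed onto the pin and pushes the latch aside (value of joint latch above 0.04 rad and value of joint scale_arm above 0.005 m and distance between seat and pin below 0.035 m).
3. the pin is home in the hook and the latch is shut behind it (value of joint latch below 0.03 rad and z of seat in the frame of pin between -0.005 and 0.005 m and x of seat in the frame of pin between -0.005 and 0.005 m), for 0.2 s.
At the end, for the whole second after the job is handed in: The pan hangs from the scale's pin by its hook: seat within 5 mm of the pin's centre line and on the pin's free length, latch shut (below 0.03 rad), pan within 0.2 rad of upright and still (below 0.05 m/s), the scale arm sunk 2.5 to 10 mm by the pan's weight alone (all of step 3 and y of seat in the frame of pin between -0.03 and 0.03 m and angle between pan's own z axis and vertical below 0.2 rad and value of joint scale_arm between 0.0025 and 0.01 m and linear speed of pan below 0.05 m/s); the robot touches nothing.
It fails at once if the scale's arm is pressed down more than 31 mm (overloaded) (value of joint scale_arm above 0.031 m).
It fails at once if the pan is let go in the air before it is hooked on (height (world z) of pan above 0.03 m and contact force between the fingers and pan below 0.1 N and distance between seat and pin above 0.035 m).
It fails at once if a bystander is moved by more than 20 mm (distance of any of beaker, reagent, jar, cal_weight, dish, spatula from where it was at the start of the episode above 0.02 m).
It also fails if it takes over 48 s, if anything falls off the work surface, if the arm or the gripper's body presses on something with over 40 N, if the wrist force passes 120 N, or if a joint passes its speed limit or range.

## Working session

There is one attempt and no reset: what is moved stays moved. The work goes in short steps, each a Python script; the robot and the scene stay as the last script left them, time stands still between calls to the robot, and variables do not carry over. Pictures are saved under pics/ and viewed, about 8 in all and at most 12, crops included, and the job is handed in when it is done.

```bash
mkdir -p pics; ls
python3 - <<'E'
from station import env,viewer
import cv2,numpy as np
for n in ("top","side"):
    cv2.imwrite(f"pics/{n}0.png",viewer.camera(n)); p=viewer.camera_params(n)
    print(n,{k:(np.round(v,3).tolist()) for k,v in p.items()})
print({k:np.round(v,4).tolist() for k,v in viewer.camera_params("wrist").items()})
s=env.read_state();print(s["time_s"],s["orientation"],s["width"])
E
```

```text
pics
top {'fx': 390.912, 'fy': 390.912, 'cx': 314.634, 'cy': 198.52, 'dist': [-0.041, 0.0, 0.0, 0.0, 0.0], 'pose': [[0.014, 0.988, -0.155, 396.917], [-1.0, 0.011, -0.017, 12.697], [-0.015, 0.155, 0.988, 1424.229], [0.0, 0.0, 0.0, 1.0]]}
side {'fx': 390.455, 'fy': 390.455, 'cx': 318.361, 'cy': 200.601, 'dist': [-0.004, 0.0, 0.0, 0.0, 0.0], 'pose': [[-0.977, 0.099, -0.191, 382.619], [-0.215, -0.499, 0.84, 960.416], [-0.012, 0.861, 0.508, 703.553], [0.0, 0.0, 0.0, 1.0]]}
{'fx': 344.014, 'fy': 344.014, 'cx': 321.4573, 'cy': 200.4723, 'dist': [-0.0214, 0.0, 0.0, 0.0, 0.0], 'tool_from_camera': [[0.0003, 0.9602, 0.2792, 77.1276], [1.0, -0.0005, 0.0006, -0.5408], [0.0007, 0.2792, -0.9602, -81.8857], [0.0, 0.0, 0.0, 1.0]]}
0.1 [ 9.78362311e-01  2.06897780e-01 -1.44327933e-04 -6.90009023e-04] 88.00752542802259
```

View pics/top0.png

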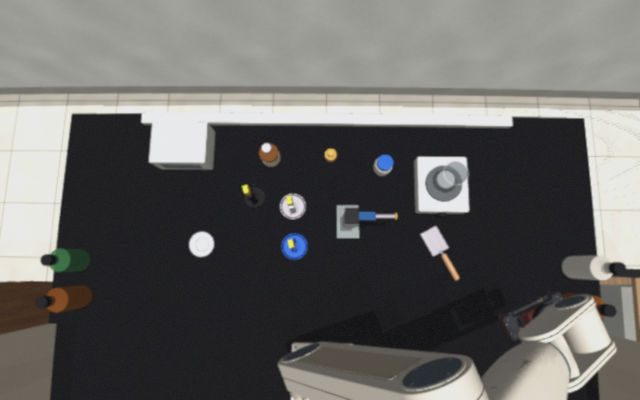

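View pics/side0.png

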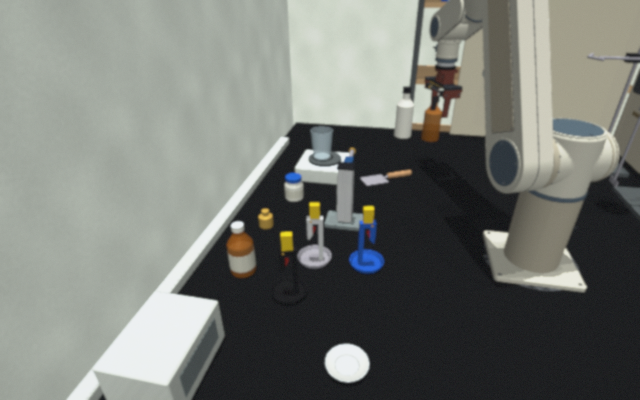

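Top view: the three hooked pans are black (255,197), steel/bright (292,206) and blue (294,246), all with yellow grips. The scale pillar is at (349,217), with its pin pointing right to (397,216). The steel one fits the description, and it's at (315,257) in the side view. I'll confirm with one enlarged crop pair.

```bash
cat > h.py <<'E'
import numpy as np,cv2
from station import env,set_gripper,viewer,workorder
from scipy.spatial.transform import Rotation as R
def cam(n,st=None):
    p=viewer.camera_params(n)
    if n!="wrist": return p,np.array(p["pose"])
    T=np.eye(4);T[:3,:3]=R.from_quat(st["orientation"]).as_matrix();T[:3,3]=st["tool_pos"]
    return p,T@np.array(p["tool_from_camera"])
def K(p): return np.array([[p["fx"],0,p["cx"]],[0,p["fy"],p["cy"]],[0,0,1.]])
def ray(p,T,uv):
    x,y=cv2.undistortPoints(np.array([[uv]],float),K(p),np.array(p["dist"],float))[0,0]
    return T[:3,3],T[:3,:3]@np.array([x,-y,-1.])
def onz(p,T,uv,z):
    o,d=ray(p,T,uv);return o+d*(z-o[2])/d[2]
def proj(p,T,P):
    c=(np.atleast_2d(P)-T[:3,3])@T[:3,:3]*[1,-1,-1]
    return cv2.projectPoints(c,np.zeros(3),np.zeros(3),K(p),np.array(p["dist"],float))[0][:,0]
def tri(*rs):
    A=0;b=0
    for o,d in rs:
        d=d/np.linalg.norm(d);M=np.eye(3)-np.outer(d,d);A=A+M;b=b+M@o
    return np.linalg.solve(A,b)
def down(yaw): # tool z down, tool x at yaw
    return (R.from_euler('z',yaw)*R.from_euler('x',np.pi)).as_quat()
E
python3 - <<'E'
from h import *
t=cv2.imread("pics/top0.png");s=cv2.imread("pics/side0.png")
a=cv2.resize(t[165:265,230:410],None,fx=4.4,fy=4.4,interpolation=2)[:300]
b=cv2.resize(s[150:310,260:400],None,fx=3.7,fy=3.7,interpolation=2)
a=cv2.resize(t[180:260,260:410],(560,300),interpolation=2);b=cv2.resize(s[145:305,255:395],(262,300),interpolation=2)
b=cv2.resize(s[190:280,270:390],(400,300),interpolation=2); a=cv2.resize(t[180:255,270:410],(560,300),interpolation=2)
c=np.zeros((600,560,3),np.uint8);c[:300]=a;c[300:,:400]=b
cv2.imwrite("pics/crop1.png",c)
pt,Tt=cam("top");ps,Ts=cam("side")
print("dish",onz(pt,Tt,(292,206.5),7)); print("collar",onz(pt,Tt,(395.5,216),190)); print("arm end",onz(pt,Tt,(376,216),190))
for n,im in(("top",t),("side",s)):
    h=cv2.cvtColor(im,cv2.COLOR_BGR2HSV);m=cv2.inRange(h,(22,150,110),(34,255,255))
    N,_,st,ce=cv2.connectedComponentsWithStats(m)
    print(n,[(ce[i].round(1).tolist(),st[i].tolist()) for i in range(1,N) if st[i,4]>15])
print("grip rough tri",tri(ray(pt,Tt,(290.5,200.5)),ray(ps,Ts,(315,211))))
E
```

```text
dish [588.88504915 119.27725471   7.        ]
collar [ 537.49517802 -223.46724798  190.        ]
arm end [ 536.79446901 -161.64394965  190.        ]
top [([245.3, 189.0], [242, 185, 8, 9, 57]), ([289.6, 200.3], [288, 197, 4, 8, 21]), ([291.3, 243.3], [290, 241, 4, 6, 16])]
side [([314.2, 209.1], [309, 202, 11, 16, 161]), ([368.3, 213.1], [363, 205, 12, 18, 177]), ([286.3, 240.2], [280, 231, 13, 20, 231])]
grip rough tri [586.61583431 113.08396597 157.66634841]
```

View pics/crop1.png

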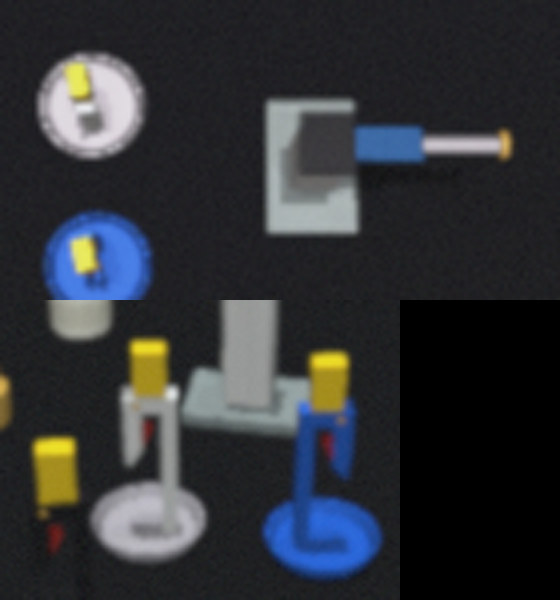

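The crop confirms it: the bright steel pan is at the left, with its hook's open side towards world +x. The blue pan opens the other way, and the black one is dark. Next I'll measure the pin and the grip from close above with the wrist camera.

Run:
```python
from h import *
im=[]
for n,p in(("pin",[537,-192,380]),("pan",[587,114,380])):
    env.reach(p,down(0)); env.hold(0.3)
    s=env.read_state(); i=viewer.camera("wrist"); cv2.imwrite(f"pics/w_{n}.png",i); im.append(i)
    np.save(f"pics/w_{n}.npy",np.r_[s["tool_pos"],s["orientation"]]); print(n,s["time_s"],np.round(s["tool_pos"],1))
cv2.imwrite("pics/w_both.png",cv2.resize(np.vstack(im),(480,600)))
```

```text
pin 2.15 [ 536.8 -192.5  379.9]
pan 3.6833 [587.1 113.1 380. ]
```

View pics/w_both.png

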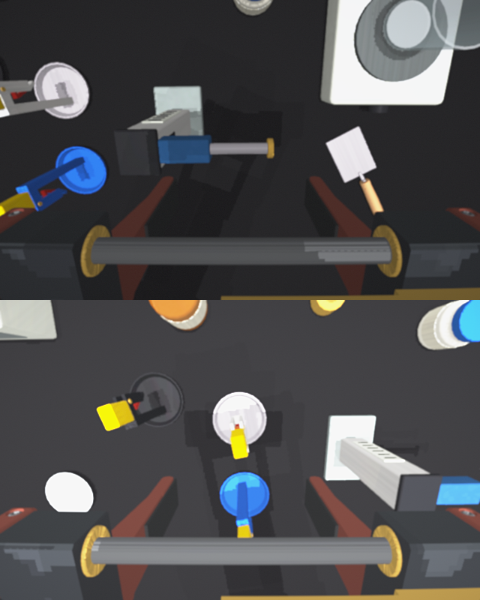

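The upper half shows the pin at about (280–360,197) full-res, the blue arm block on its left and the brass collar on its right. The lower half shows the steel dish at about (319,158) and its grip at about (318,192). Now I'll extract these numerically.

Run:
```python
from h import *
def load(n):
    a=np.load(f"pics/w_{n}.npy");i=cv2.imread(f"pics/w_{n}.png")
    return (i,cv2.cvtColor(i,cv2.COLOR_BGR2HSV).astype(int))+cam("wrist",dict(tool_pos=a[:3],orientation=a[3:]))
i,h,p,T=load("pin")
print("row profile cols 300,340",i[184:212,300].mean(1).astype(int),i[184:212,340].mean(1).astype(int))
print("line 198 hue/sat/val",[tuple(h[198,c]) for c in range(272,290,2)],[tuple(h[198,c]) for c in range(346,368,2)])
# bright pin pixels
L=[]
for c in range(288,350,4):
    v=i[180:216,c].mean(1); k=np.where(v>75)[0]; L.append((c,180+(k.min()+k.max())/2,k.max()-k.min()+1))
L=np.array(L);print(L[::3].tolist()); 
f=np.polyfit(L[:,0],L[:,1],1)
a,b=[onz(p,T,(c,np.polyval(f,c)),190) for c in(290,348)]
d=a-b;print("pin pts",a,b,"yaw",np.arctan2(-d[0],d[1]))
i,h,p,T=load("pan")
m=((h[...,0]>22)&(h[...,0]<34)&(h[...,1]>150)).astype(np.uint8); m[:160]=0;m[230:]=0;m[:,:280]=0;m[:,360:]=0
ys,xs=np.where(m);print("yellow bbox",xs.min(),xs.max(),ys.min(),ys.max())
for y in range(ys.min(),ys.max()+1,3): print(y,xs[ys==y].min(),xs[ys==y].max(),h[y,(xs[ys==y].min()+xs[ys==y].max())//2])
w=((h[...,1]<60)&(h[...,2]>120)).astype(np.uint8);w[:,:270]=0;w[:,370:]=0;w[:110]=0;w[215:]=0
cs,_=cv2.findContours(w,0,cv2.CHAIN_APPROX_NONE);c=max(cs,key=cv2.contourArea);hl=cv2.convexHull(c)
pts=np.array([onz(p,T,q,14)[:2] for q in c[:,0].astype(float)]);e=cv2.minEnclosingCircle(pts.astype(np.float32));print("dish",e)
cv2.imwrite("pics/c2.png",cv2.resize(i[120:220,270:370],(600,600),interpolation=cv2.INTER_CUBIC))
```

```text
row profile cols 300,340 [ 28  28  28  28  25  34  71 108 128 135 139 140 145 149 151 147 140 136
 131 129 120  87  48  31  37  39  39  40] [ 28  29  28  29  30  45  82 115 132 136 139 142 148 151 151 144 139 134
 130 127 113  76  35  29  31  32  31  33]
line 198 hue/sat/val [(np.int64(106), np.int64(166), np.int64(115)), (np.int64(106), np.int64(169), np.int64(115)), (np.int64(106), np.int64(169), np.int64(113)), (np.int64(108), np.int64(139), np.int64(97)), (np.int64(137), np.int64(13), np.int64(140)), (np.int64(135), np.int64(10), np.int64(153)), (np.int64(135), np.int64(10), np.int64(153)), (np.int64(137), np.int64(12), np.int64(154)), (np.int64(135), np.int64(10), np.int64(153))] [(np.int64(137), np.int64(12), np.int64(153)), (np.int64(138), np.int64(8), np.int64(152)), (np.int64(138), np.int64(8), np.int64(151)), (np.int64(138), np.int64(8), np.int64(152)), (np.int64(132), np.int64(8), np.int64(152)), (np.int64(170), np.int64(11), np.int64(140)), (np.int64(20), np.int64(159), np.int64(162)), (np.int64(20), np.int64(164), np.int64(174)), (np.int64(20), np.int64(162), np.int64(176)), (np.int64(20), np.int64(160), np.int64(155)), (np.int64(15), np.int64(54), np.int64(47))]
[[288.0, 198.0, 15.0], [300.0, 198.0, 15.0], [312.0, 198.0, 15.0], [324.0, 197.0, 15.0], [336.0, 197.0, 15.0], [348.0, 197.5, 16.0]]
pin pts [ 536.66821785 -165.77499727  190.        ] [ 537.41364416 -213.39087191  190.        ] yaw 0.015653717040919158
yellow bbox 308 330 172 211
172 315 323 [ 25 220 232]
175 309 324 [ 27 232 233]
178 309 324 [ 27 235 234]
181 308 325 [ 28 246 245]
184 308 326 [ 30 245 247]
187 308 326 [ 30 245 247]
190 309 327 [ 30 245 247]
193 308 328 [ 30 245 247]
196 308 328 [ 30 245 247]
199 309 328 [ 30 245 247]
202 310 328 [ 30 245 247]
205 311 330 [ 30 245 247]
208 311 329 [ 30 247 248]
211 313 317 [ 25 200 243]
dish ((583.03369140625, 115.5994873046875), 54.94432830810547)
```

View pics/c2.png

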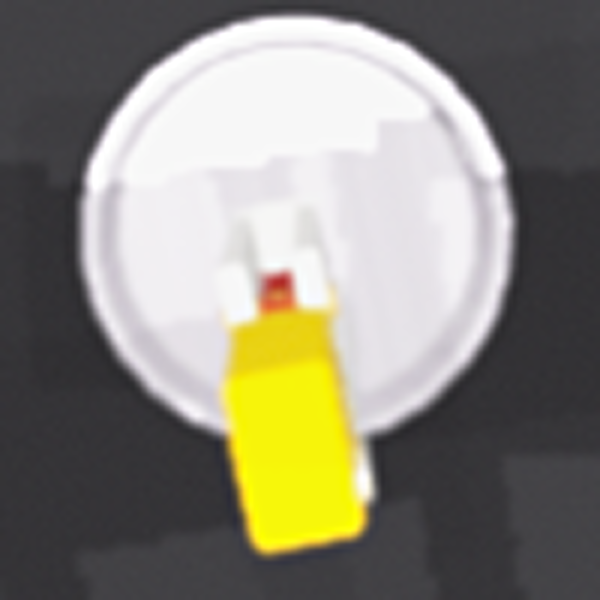

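Crop: the grip's top face has its corners at about (225,382), (345,362), (370,540) and (258,555). The dish circle is centred near (297,226), and the red latch faces world +x.

Run:
```python
from h import *
a=np.load("pics/w_pan.npy");p,T=cam("wrist",dict(tool_pos=a[:3],orientation=a[3:]))
f=lambda c,z:onz(p,T,np.array(c)/6+[270,120]-0.4,z)
C=[f(c,183) for c in((225,382),(345,362),(370,540),(258,555))]
for c in C:print(c)
print("sizes",[np.linalg.norm(C[i]-C[(i+1)%4]) for i in range(4)])
d=(C[0]+C[1]-C[2]-C[3]);e=(C[0]+C[3]-C[1]-C[2]);print("centre",sum(C)/4,"yaw x",np.arctan2(d[1],d[0]),"yaw y",np.arctan2(-e[0],e[1]))
D=[f(c,14) for c in((80,226),(513,226),(297,15))]
for c in D:print("rim",c)
print("dish c",(D[0]+D[1])/2)
a=np.load("pics/w_pin.npy");p,T=cam("wrist",dict(tool_pos=a[:3],orientation=a[3:]))
print("pin ends",onz(p,T,(279.5,197.8),190),onz(p,T,(357,197.3),190))
```

```text
[597.72897354 125.88183791 183.        ]
[600.55434817 109.24428066 183.        ]
[574.70565375 105.6090922  183.        ]
[572.48053956 121.51301038 183.        ]
sizes [np.float64(16.875753413149113), np.float64(26.103057251716667), np.float64(16.058821452585853), np.float64(25.623623334377566)]
centre [586.36737876 115.56205529 183.        ] yaw x 0.15538051536024516 yaw y 0.15397315723747848
rim [592.55086475 164.52977274  14.        ]
rim [592.45643637  70.06629752  14.        ]
rim [637.51485886 117.04803563  14.        ]
dish c [592.50365056 117.29803513  14.        ]
pin ends [ 536.85880021 -157.15167229  190.        ] [ 537.27271418 -220.78162755  190.        ]
```

Sizes match: the grip measures 26×16, the dish about 94 and the pin about 60. Relative geometry comes from the same camera orientation, so bias largely cancels. Next: grasp, lift, and carry over the pillar to a point behind (−x of) the pin.

Run:
```python
from h import *
P=lambda t:(lambda s:print(t,round(s["time_s"],2),np.round(s["tool_pos"],1),np.round(s["force"],1),round(s["width"],1)))(env.read_state())
g=np.array([586.4,115.6]);q=down(0.155)
env.reach([*g,310],q); P("above"); f=env.move_l([*g,224],rate=100,f_stop=8);P(f"down {f}")
set_gripper(0); P("closed")
env.move_l([*g,300],rate=100);P("lift")
env.move_l([*g,470],rate=200);P("up")
env.reach([447,-189,470],down(0.01));P("over")
env.move_l([447,-189,370],rate=150);env.hold(0.3);P("behind pin")
s=env.read_state();i=viewer.camera("wrist");cv2.imwrite("pics/w3.png",i);np.save("pics/w_3.npy",np.r_[s["tool_pos"],s["orientation"]])
j=viewer.camera("side");cv2.imwrite("pics/s3.png",j)
cv2.imwrite("pics/v3.png",np.vstack([cv2.resize(i,(480,300)),cv2.resize(j[90:290,250:570],(480,300))]))
```

```text
above 4.12 [586.2 115.4 309.7] [0.2 1.  0.6] 88.1
down False 5.12 [586.9 115.7 224.7] [0.3 0.7 0.7] 87.8
closed 6.22 [586.4 115.6 224. ] [ 0.5 -1.1  0.4] 15.9
lift 7.13 [585.9 115.5 299.3] [-0.8  0.2 -5.7] 15.5
up 8.13 [585.8 115.5 468.3] [-0.1 -0.1 -5.8] 15.9
over 9.4 [ 447.5 -188.5  469.9] [ 0.5  1.1 -4.2] 15.6
behind pin 10.52 [ 447.2 -189.1  370.7] [ 0.3  0.  -5.4] 15.8
```

View pics/v3.png

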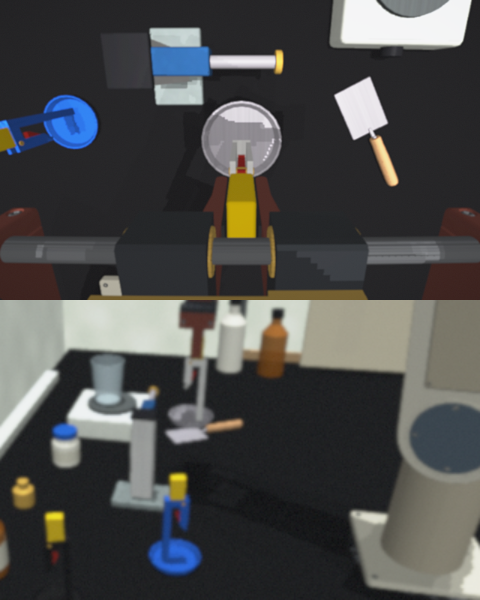

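The pan is held upright, with the dish at (321,185) full-res in the wrist image, behind the pin at (281–372,82). A quick numeric check of both, then I'll move in.

Run:
```python
from h import *
a=np.load("pics/w_3.npy");p,T=cam("wrist",dict(tool_pos=a[:3],orientation=a[3:]))
i=cv2.imread("pics/w3.png");v=i.mean(2)
for c in (295,320,350):
    k=60+np.where(v[60:105,c]>75)[0];print("pin",c,k.min(),k.max(),onz(p,T,(c,(k.min()+k.max())/2),190))
for r in (180,188):
    k=np.where(v[r,250:400]>75)[0]+250;print("rim",k.min(),k.max(),onz(p,T,(k.min(),r),160.7),onz(p,T,(k.max(),r),160.7))
k=110+np.where(v[110:200,322]>75)[0];print("front",onz(p,T,(322,k.min()),160.7))
P=lambda t:(lambda s:print(t,round(s["time_s"],2),np.round(s["tool_pos"],1),np.round(s["force"],1),round(s["width"],1)))(env.read_state())
f=env.move_l([538.1,-189,370],rate=60,f_stop=6);env.hold(.3);P(f"in {f}")
s=env.read_state();i=viewer.camera("wrist");cv2.imwrite("pics/w4.png",i);np.save("pics/w_4.npy",np.r_[s["tool_pos"],s["orientation"]])
j=viewer.camera("side");cv2.imwrite("pics/s4.png",j)
cv2.imwrite("pics/v4.png",np.hstack([cv2.resize(i[120:300,250:400],(400,480)),cv2.resize(j[100:220,300:400],(400,480))]))
```

```text
pin 295 73 91 [ 537.04065561 -168.24209283  190.        ]
pin 320 73 91 [ 537.21546846 -186.35496781  190.        ]
pin 350 73 91 [ 537.44972871 -208.08875898  190.        ]
rim 269 374 [ 457.43276013 -142.61916432  160.7       ] [ 458.37740744 -233.86811917  160.7       ]
rim 269 375 [ 450.26544923 -142.39045032  160.7       ] [ 451.22668185 -235.11960298  160.7       ]
front [ 497.33426429 -188.26023531  160.7       ]
in False 12.58 [ 538.  -189.   370.1] [ 0.2 -0.7 -4.8] 15.9
```

View pics/v4.png

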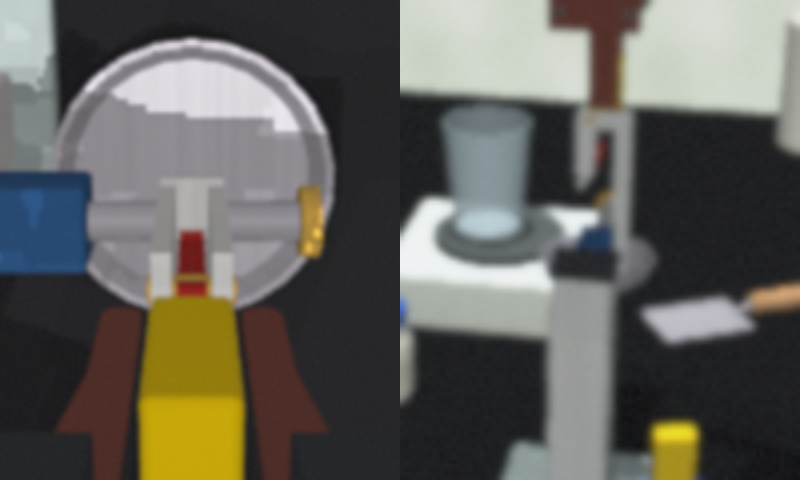

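The pan and pin are aligned: pin x is 537.2, and pan x is 1 mm behind the grip as expected. The wrist view shows the pin between the dish and the hook, midway along its length. I'll lower until contact, then press in 1 mm steps, watching for the force peak and drop.

```bash
cat > press.py <<'E'
from h import *
def fz(n=4):
    F=[]
    for _ in range(n): env.hold(0.02);F.append(env.read_state()["force"])
    return np.mean(F,0)
def P(t): s=env.read_state();print(t,round(s["time_s"],2),np.round(s["tool_pos"],1),np.round(fz(),1),round(s["width"],1))
E
python3 - <<'E'
from press import *
b=fz(10);print("base",b.round(2))
f=env.move_l([538.1,-189,316],rate=60,f_stop=6);P(f"lower {f}")
z=env.read_state()["tool_pos"][2];pk=0;log=[]
z=round(z)
while z>268:
    z-=1;env.move_l([538.1,-189,z],rate=25);d=fz()-b;log.append((z,*d.round(1)))
    pk=max(pk,d[2])
    if d[2]>20: print("LIMIT");break
    if pk>9 and d[2]<0.75*pk: print("SNAP");break
for l in log: print(*l)
P("end")
cv2.imwrite("pics/s5.png",viewer.camera("side"))
E
```

```text
base [-0.35  0.01 -5.21]
lower False 13.9 [ 538.7 -189.1  316.7] [ 3.9  0.7 -3.2] 15.8
SNAP
316 5.5 0.0 2.5
315 5.7 0.1 2.8
314 5.5 0.3 4.0
313 5.2 -0.1 4.2
312 6.1 0.2 5.1
311 6.1 -0.1 4.7
310 6.3 0.2 4.9
309 6.7 0.3 5.3
308 7.3 -0.0 5.4
307 7.5 -0.5 5.8
306 7.5 0.1 6.5
305 6.9 0.4 6.9
304 7.2 0.2 7.6
303 6.9 -0.1 8.4
302 6.7 0.2 8.7
301 6.6 0.4 9.2
300 6.9 0.0 9.2
299 6.0 0.4 10.0
298 6.1 0.2 10.4
297 5.7 -0.2 10.3
296 6.0 -0.1 11.2
295 5.7 0.5 12.5
294 5.5 0.3 12.0
293 5.3 0.5 12.4
292 5.0 0.7 13.5
291 5.6 0.7 13.4
290 5.1 0.4 14.0
289 4.6 0.3 14.9
288 4.6 0.8 14.7
287 3.9 -0.4 2.8
end 23.47 [ 538.8 -189.4  288.3] [ 0.9 -0.5  0.1] 15.6
```

The force dropped from 14.7 N to about 3–5 N, a snap. Net tool force is now near zero, so the pan's weight is on the scale. I'll check by image before releasing.

Run:
```python
from press import *
P("now")
s=env.read_state();i=viewer.camera("wrist");cv2.imwrite("pics/w6.png",i);np.save("pics/w_6.npy",np.r_[s["tool_pos"],s["orientation"]])
j=viewer.camera("side")
cv2.imwrite("pics/v6.png",np.hstack([cv2.resize(i[140:300,250:400],(400,480),interpolation=2),cv2.resize(j[120:220,310:393],(400,480),interpolation=2)]))
p,T=cam("wrist",s);v=i.mean(2)
for c in (290,345):
    k=130+np.where((v[130:235,c]>75))[0];print(c,k)
```

```text
now 23.58 [ 537.5 -189.1  287. ] [ 0.7 -1.4  0.3] 16.1
290 [144 145 146 147 148 149 150 151 152 153 154 155 156 157 158 159 160 161
 162 163 164 165 166 167 168 169 170 171 172 173 174 175 176 177 178 179
 180 181 182 183 184 185 186 187 188 189 190 191 192 193 194 195 196 197
 198 199 200 201 202 203 204 205 206 207 208 209 210 211 212 213 214 215
 216 217 218 219 220 221 222 223 224 225 226 227 228 229 230 231 232 233
 234]
345 [139 140 141 142 143 144 145 146 147 148 149 150 151 152 153 154 155 156
 157 158 159 160 161 162 163 164 165 166 167 168 169 170 171 172 173 174
 175 176 177 178 179 180 181 182 183 184 185 186 187 188 189 190 191 192
 193 194 195 196 197 198 199 200 201 202 203 204 205 206 207 208 209 210
 211 212 213 214 215 216 217 218 219 220 221 222 223 224 225 226 227 228
 229 230 231 232 233 234]
```

View pics/v6.png

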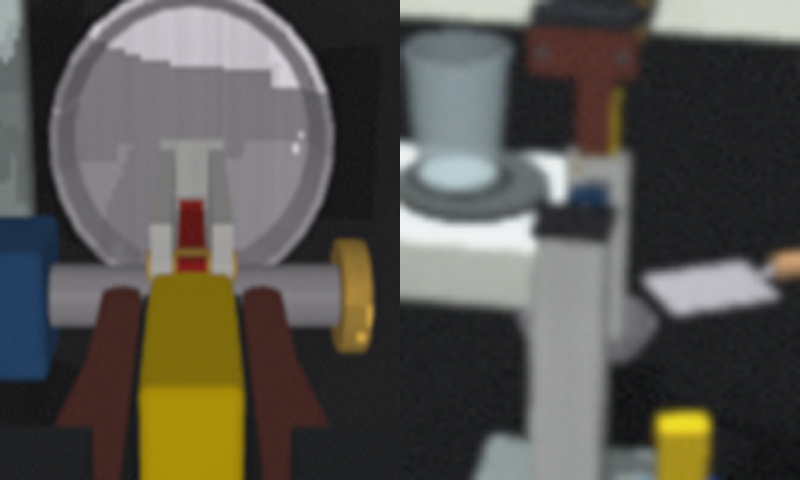

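The pin passes under the grip, up inside the hook, with the latch lying back in line. I'll compute the pin height relative to the pan from this image.

Run:
```python
from h import *
a=np.load("pics/w_6.npy");p,T=cam("wrist",dict(tool_pos=a[:3],orientation=a[3:]))
i=cv2.imread("pics/w6.png");v=i.astype(int)
for c in (276,368): print(c,[tuple(x) for x in v[224:256:2,c]])
for r in (238.,239.,240.):
    o,d=ray(p,T,(276,r));t=(537.1-o[0])/d[0];print(r,(o+d*t).round(1), "tool z",a[2])
# predicted rows of pin centre for pan z 63 with pin at pan z 105..119
for z in (168,175,182): print(z,proj(p,T,[537,-160,z]))
```

```text
276 [(np.int64(30), np.int64(29), np.int64(30)), (np.int64(33), np.int64(31), np.int64(32)), (np.int64(79), np.int64(76), np.int64(77)), (np.int64(108), np.int64(104), np.int64(106)), (np.int64(118), np.int64(113), np.int64(117)), (np.int64(122), np.int64(117), np.int64(120)), (np.int64(125), np.int64(119), np.int64(123)), (np.int64(133), np.int64(127), np.int64(130)), (np.int64(128), np.int64(124), np.int64(127)), (np.int64(122), np.int64(118), np.int64(121)), (np.int64(117), np.int64(113), np.int64(117)), (np.int64(111), np.int64(107), np.int64(109)), (np.int64(82), np.int64(80), np.int64(81)), (np.int64(33), np.int64(32), np.int64(32)), (np.int64(34), np.int64(32), np.int64(32)), (np.int64(32), np.int64(30), np.int64(30))]
368 [(np.int64(33), np.int64(32), np.int64(31)), (np.int64(34), np.int64(32), np.int64(32)), (np.int64(78), np.int64(75), np.int64(76)), (np.int64(108), np.int64(104), np.int64(107)), (np.int64(118), np.int64(114), np.int64(116)), (np.int64(122), np.int64(117), np.int64(121)), (np.int64(125), np.int64(120), np.int64(122)), (np.int64(132), np.int64(126), np.int64(130)), (np.int64(128), np.int64(123), np.int64(127)), (np.int64(122), np.int64(118), np.int64(121)), (np.int64(117), np.int64(112), np.int64(116)), (np.int64(111), np.int64(108), np.int64(110)), (np.int64(81), np.int64(78), np.int64(79)), (np.int64(34), np.int64(32), np.int64(32)), (np.int64(31), np.int64(30), np.int64(31)), (np.int64(32), np.int64(29), np.int64(31))]
238.0 [ 537.1 -161.9  183. ] tool z 286.7843882712532
239.0 [ 537.1 -162.1  184.5] tool z 286.7843882712532
240.0 [ 537.1 -162.3  185.9] tool z 286.7843882712532
168 [[276.06013597 228.84988171]]
175 [[274.58239618 233.02797886]]
182 [[273.00636398 237.48476849]]
```

The pin sits at pan z ≈ 120 against a home value of 119, sunk about 7 mm, with about zero tool load. It's home, so I'll release and retreat.

Run:
```python
from press import *
set_gripper(60);P("open")
env.move_l([538.1,-189,330],rate=60);env.move_l([538.1,-189,400],rate=150);env.hold(1.0);P("up")
s=env.read_state();i=viewer.camera("wrist");cv2.imwrite("pics/w7.png",i);np.save("pics/w_7.npy",np.r_[s["tool_pos"],s["orientation"]])
env.hold(0.5);i2=viewer.camera("wrist");j=viewer.camera("side");print("motion diff",cv2.absdiff(i,i2).max())
cv2.imwrite("pics/v7.png",np.hstack([cv2.resize(i[100:300,235:405],(400,480),interpolation=2),cv2.resize(j[120:220,310:393],(400,480),interpolation=2)]))
p,T=cam("wrist",s);v=i.mean(2);c=0
for c in (290,345):
    print(c,v[140:260:3,c].astype(int))
print([ (z,proj(p,T,[537,-175,z])[0].round(1).tolist()) for z in (180,184,188)])
```

```text
open 24.58 [ 538.1 -189.   287. ] [0.  0.1 0.1] 60.0
up 27.13 [ 538.1 -189.   400. ] [-0.2  0.   0. ] 59.6
motion diff 42
290 [185 165 107 106 115 127 136 151 149 146 132 126 123 127 134 126 142 164
 150 102  31  35  36  37  37  38  37  38  38  38  37  37  36  37  36  38
  33  28  30  30]
345 [195 223 221 223 144 143 145 151 161 165 164 164 165 165 161 125 142 152
 135  99  38  41  39  39  41  39  42  37  41  41  41  38  37  36  38  37
  39  37  37  36]
[(180, [307.0, 189.8]), (184, [306.8, 191.0]), (188, [306.6, 192.1])]
```

View pics/v7.png

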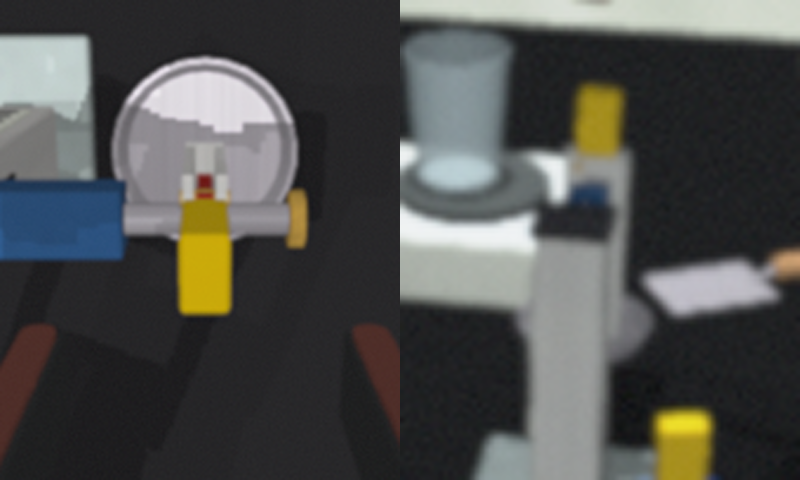

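The pan hangs upright from the pin, clear of the gripper. The frame difference could be a slight swing, so I'll let it settle, recheck numerically and hand in.

Run:
```python
from press import *
a=cv2.imread("pics/w7.png")
def c(i):
    h=cv2.cvtColor(i,cv2.COLOR_BGR2HSV);m=cv2.inRange(h,(22,150,100),(34,255,255));m[:,:290]=0;m[:,350:]=0;m[:170]=0;m[250:]=0
    return cv2.connectedComponentsWithStats(m)[3][1:] .round(2).tolist() if 0 else np.array(np.where(m)).mean(1).round(2)
print(c(a))
for k in range(6):
    env.hold(0.7 if k==0 else .13);i=viewer.camera("wrist");print(c(i))
print(env.read_state()["time_s"])
workorder.sign_off();print("signed")
```

```text
[207.67 321.49]
[207.7 321.5]
[207.68 321.5 ]
[207.71 321.5 ]
[207.68 321.5 ]
[207.68 321.5 ]
[207.69 321.51]
29.5167
the job is handed in; nothing more can be done
signed
```

I hooked the steel pan onto the scale's pin and handed the job in at 29.5 s; the sign-off reports no verdict.

- **Grasp and carry:** I took the pan by its yellow grip, carried it over the pillar and brought it in behind the pin.
- **Pressing:** I pressed down in 1 mm steps. The push climbed to about 14.9 N, short of the roughly 22 N overload, then dropped to 2.8 N when the latch snapped.
- **Before release:** The camera put the pin at about pan z 120 mm, against 119 mm for fully home. The arm had sunk about 7 mm, and the tool carried almost no load.
- **After release:** The pan hung upright and clear of the gripper. Its grip stayed within 0.05 px over about 1.5 s of pictures.

- **Frame comparison:** One raw frame comparison after release differed by 42 grey levels. The steady grip position suggests image noise rather than a swing.
- **Latch:** I judged it shut from the force drop and the pin's height, because I had no direct reading of its angle.
- **Sideways force:** A sideways force of 4 to 7.5 N acted while pressing. It was almost gone after the snap.
- **Other items:** I saw no sign that anything else on the bench had moved, but I did not measure their positions.

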